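# Mount a rubber test wheel on an abrasion-tester spindle

### The arm

A 7-joint arm with a two-finger parallel gripper is mounted at the origin on a cart in front of the work surface, level with it; the furniture and walls round the work are solid. World frame = base frame: x ahead of the robot, y to its left, z up, the work surface at z = 0. Lengths are in m, angles in degrees, forces in N, time in s.
With the tool pointing down it reaches from about 0.425 to 0.875 m from the base axis. Payload 4.7 kg.
Tool frame: the origin (TCP) lies at the very end of the fingers, on their centre line; the grasp point (between the pads) lies 19 mm behind it; z points along the fingers, y is the line along which they close (so a half turn about z gives the same grasp; the last joint's range is limited). The gripper opens to 87 mm and grips with 3 to 60 N. Pads are 19 mm wide; open, the fingers measure 117 mm over their backs; the gripper's body (75 mm by 190 mm) begins 51 mm behind the grasp point.
Start: joints at [-75.911, 18.392, -4.016, 83.108, 1.295, 78.541, -3.26], TCP at [0.149, 0.633, 0.223] pointing down, gripper open.
Joint ranges: [-163.93, 163.93], [-17.29, 119.83], [-79.2, 71.16], [3.27, 140.29], [-89.18, 269.18], [5.43, 117.66], [-154.24, 154.24]. Speed limits (degrees/s): [147.25, 147.25, 180, 180, 180, 180, 180].

### API

Orientations are given as [roll, pitch, yaw] about the fixed x, y, z axes, in that order (R = Rz(yaw) Ry(pitch) Rx(roll)).
In Python, from cell import get_obs, eyes, env gives the robot as it stands.
- The arm moves only by the tool servo_tool, never from a script. Its argument "series" is a list that holds one entry, the list of rows, each a list of 7 numbers: the shift along the tool's x, y, z in units of 300 mm (1.0 is 300 mm), then the turn, a rotation vector about the tool's x, y, z in units of pi rad (1.0 is pi rad), then the opening, from 0 (shut) to 1 (fully open). In form: [[[tx, ty, tz, wx, wy, wz, gripper], ...]]. A call has 1 to 12 rows; each row is the pose to reach, as a shift and turn from the pose commanded when the call began, along the tool's axes at that moment, turning the shorter way round; what a row does not reach only later rows make up. A row lasts 1/12 s, in which the tool goes at most 41.7 mm and 7.16 degrees, less where a joint would pass 70% of its speed; a pose out of reach is approached as far as the arm can. A call with a number of a shift or a turn outside -1 to 1 is refused whole. A call with a gripper value outside its range is refused whole. The fingers move at their own pace and stop on an object; "grip_force" is the grip in N (left out, the last holds). Time passes only in rows, so rows that repeat a pose let the fingers close. It gives the time, the measured TCP pose, the force, the opening and the grip force at its end, in the units of the state.
- get_obs(): the state, without advancing time (a new reading comes with each control period).
- eyes.read_camera(name): name is "scene" or "top" or "wrist"; returns a dict with "frame" (400x640x3 uint8, red, green, blue), "depth" (400x640 float32, m along the optical axis (not along the pixel's ray), 0 where there is no reading), "fx", "fy", "cx", "cy" (pixels), "distortion" ([k1, k2, p1, p2, k3] as OpenCV has them; the pictures are not rectified), "origin" and "rotation" of the camera in the world; the wrist camera has in their place "mount" (4x4, takes a point from camera to tool coordinates, whose origin is the TCP and whose axes are the flange's). Camera axes: x right, y down, z forward; pixel columns grow to the right and rows downward; lengths in m; the calibration is good to about 2 mm. A picture is of the moment at which its call begins: read the wrist's pose just before it.
- env.sign_off(): hands the job in; it is judged then, once.
The state is a dict: "time_s": time; "qpos": joint angles; "joint_velocities": joint speeds; "effort": joint torques, N m; "tool_pos": TCP position; "tool_rot": TCP orientation; "force": force on the tool from outside, world axes, zero at the start; "wrist_torque": the same for the moment, N m; "grip_width": finger opening in m; "grasp_force": force on a finger pad.
Only numpy, scipy, OpenCV 4.12 (cv2) and the standard library are available. Lean on these libraries where they do the work, as an engineer would, in place of code of your own. Each camera call takes 0.05 s, during which the arm holds its last target. There are 200 camera calls.

### The job

Mount the rubber test wheel on the leaning spindle of the abrasion-tester head: slide the wheel on first until it sits fully home against the spindle's shoulder, then the metal clamp flange on top of it with its narrow hub outward, also fully home. Then swing the pivoted C-washer all the way in around the spindle's neck so that the stack is retained. Leave the calculator, the dish and the bottle where they are.

Things in the scene. Friction and masses are not known exactly. Their poses are not given: they have to be found in the camera images.
- test_wheel: Black rubber test wheel, a plain ring: outer diameter 56, bore 23, thickness 13 mm, about 45 g. Lies flat on the bench at the start. Origin at its centre (6.5 mm above its underside), z along its axis. Can be gripped across its outer diameter.
- clamp_flange: Clamp flange of bare aluminium colour, a stepped ring: a disc 44 mm in diameter and 6 mm thick with a hub 28 mm in diameter and 12 mm high on it (18 mm overall), bore 17.5 mm right through, about 100 g. Lies disc down, hub up, at the start. Origin at the centre of the disc's flat underside, z along its axis towards the hub. Can be gripped across the hub.
- spindle_head: Grey cast spindle head fixed on the bench (it differs in place and yaw from run to run), foot plate 150 x 104 mm. Origin on the bench under the spindle's shoulder. At yaw 0 the spindle leans towards -x (the robot): it stands 30 degrees from vertical, leaning to this body's -x.
- wheel_seat (a point): Point on the spindle's axis where the wheel's origin lies when home, 6.5 mm out from the flat face of the shoulder (collar 44 mm in diameter). Frame fixed to the head: z along the spindle to its free end, y level, x up the slope, away from the side it leans to. The C-washer's post stands beside the spindle on the +x side: fingers closing along y clear it, along x they do not.
- flange_seat (a point): Point on the spindle's axis where the clamp flange's origin lies when it is home on the wheel, 13 mm out from the shoulder face. Same axes as wheel_seat.
- spindle_tip (a point): Centre of the spindle's free end, 54 mm out from the shoulder face; axes as wheel_seat. Outward from that face: pilot for the wheel 20 mm in diameter to 5 mm, tapering to 14 mm at 10 mm; shaft 14 mm in diameter to 31 mm; neck 9 mm in diameter to 41 mm; head 14 mm in diameter to 47 mm, then a cone ending 6 mm wide at 54 mm.
- swing_washer (a joint): Swing C-washer: flat steel arm, 5 mm thick, on a post parallel to the spindle; angle in rad. 0: home at its stop, 10.5 mm slot round the neck; grows as it opens counterclockwise, seen from the spindle's free end, to wheel_seat's -y side. Starts at 1.2 to 1.8, stays where left (0.5 N at the pin moves it). Its underside clears the hub by 2 mm when wheel and flange are home, else it hits the flange.
- swing_pin (a point): Grip point on the upright round handle pin at the free end of the C-washer arm, 16 mm above the arm's upper face; pin 10 mm in diameter, 28 mm long (ends 12 mm above this point), parallel to the spindle, 75 mm from the pivot's axis. z along the pin towards its free end.
- swing_pivot (a point): Centre of the C-washer's pivot, level with the arm's upper face (38 mm out from the shoulder face), 50 mm from the spindle's axis along wheel_seat's +x; a screw head 17 mm in diameter stands 5 mm above it. z parallel to the spindle.
- bystander_calculator: Desk calculator, 150 x 107 x 26 mm, flat on the bench; origin at the centre of its underside. To be left alone.
- bystander_dish: Shallow white dish, 124 mm in diameter, 21 mm high; origin at the centre of its underside. To be left alone.
- bystander_bottle: Small glass bottle with a white cap, 46 mm in diameter, 71 mm high, standing; origin at the centre of its underside. To be left alone.
Mind the look-alikes: they are no part of the job. What is meant by the test_wheel is not green, and is the larger of those in its own colour. Several things have the shape of the spindle_head; the one meant has the colours described above.

How it is judged (in metres and radians):
On the way, in this order (a step that is already met when the one before it is completed fails the run):
1. the test wheel sits home on the spindle's shoulder (distance between test_wheel and wheel_seat below 0.004 m and angle between the z axis of test_wheel and the z axis of wheel_seat, either way round below 0.1 rad), for 0.2 s.
2. the clamp flange sits home on the wheel (all of step 1 and distance between clamp_flange and flange_seat below 0.004 m and angle between the z axis of clamp_flange and the z axis of flange_seat, either way round below 0.1 rad), for 0.2 s.
3. the C-washer is swung home round the neck (value of joint swing_washer below 0.1 rad), for 0.2 s.
At the end, for the whole second after the job is handed in: The wheel's origin is within 4 mm of wheel_seat and the flange's within 4 mm of flange_seat, both with their axes within 0.1 rad of the spindle's and at rest, and the C-washer stands within 0.1 rad of home (all of step 2 and value of joint swing_washer below 0.1 rad and linear speed of each of test_wheel, clamp_flange below 0.02 m/s); the robot touches nothing.
It fails at once if a bystander (calculator, dish or bottle) is shifted by more than 25 mm (distance of any of bystander_calculator, bystander_dish, bystander_bottle from where it was at the start of the episode above 0.025 m).
It also fails if it takes over 72 s, if anything falls off the work surface, if the arm or the gripper's body presses on something with over 40 N, if the wrist force passes 120 N, or if a joint passes its speed limit or range.

## Working session

There is one attempt and no reset: what is moved stays moved. The work goes in short steps, Python scripts to look and compute and a tool call to move; the robot and the scene stay as the last step left them, time stands still between calls to the robot, and variables do not carry over. Pictures are saved under pics/ and viewed, at most 12 in all, crops included, and the job is handed in when it is done.

Besides the shell and the picture viewer there is one more tool, called after "Call:" as name(argument=value, ...) on one line, values as JSON. servo_tool: Moves the arm, as the interface text tells. Shifts and turns lie within -1 to 1; 1 stands for 300 mm of shift or pi rad of turn. Its arguments: {"type":"object","properties":{"series":{"type":"array"},"grip_force":{"type":"number"}},"required":["series"]}

```bash
ls; mkdir -p pics; cat > h.py <<'E'
import numpy as np, cv2
from cell import get_obs, eyes, env
from scipy.spatial.transform import Rotation as R
def K(c): return np.array([[c['fx'],0,c['cx']],[0,c['fy'],c['cy']],[0,0,1.]])
def tool(o=None):
    o=o or get_obs(); return R.from_euler('xyz',o['tool_rot'],degrees=True).as_matrix(), np.array(o['tool_pos'])
def cam(name):
    if name=='wrist':
        Rt,p=tool(); c=eyes.read_camera(name); M=np.array(c['mount'])
        c['rotation']=Rt@M[:3,:3]; c['origin']=Rt@M[:3,3]+p
    else:
        c=eyes.read_camera(name); c['rotation']=np.array(c['rotation']); c['origin']=np.array(c['origin'])
    return c
def save(c,fn): cv2.imwrite(fn,c['frame'][:,:,::-1])
def cloud(c):
    h,w=c['depth'].shape; u,v=np.meshgrid(np.arange(w),np.arange(h))
    n=cv2.undistortPoints(np.stack([u,v],-1).reshape(-1,1,2).astype(float),K(c),np.array(c['distortion'],float)).reshape(h,w,2)
    d=c['depth']; P=np.dstack([n*d[...,None],d])
    W=P@c['rotation'].T+c['origin']; W[d==0]=np.nan
    return W
def proj(c,P):
    Pc=(np.atleast_2d(P)-c['origin'])@c['rotation']
    return cv2.projectPoints(Pc,np.zeros(3),np.zeros(3),K(c),np.array(c['distortion'],float))[0].reshape(-1,2)
E
python3 - <<'E'
from h import *
o=get_obs();print(o)
a=cam('scene');b=cam('top');save(a,'pics/s.png');save(b,'pics/t.png')
import pickle;pickle.dump((a,b),open('st.pkl','wb'))
print(a['origin'],b['origin'],b['rotation'],a['rotation'])
E
```

```text
pics
{'time_s': 0.0, 'qpos': array([-75.91228239,  18.43744517,  -4.01571506,  83.17525101,
         1.29539022,  78.5409731 ,  -3.26137699]), 'joint_velocities': array([ 0.02350529,  0.01204111,  0.09110905, -0.00493225, -0.04434525,
       -0.0605008 , -0.0182651 ]), 'effort': array([ 8.70817366e-04, -4.91294324e+01, -4.03561899e-01, -3.12526417e+01,
       -6.40653865e-02,  4.36762290e-02,  1.58365160e-04]), 'tool_pos': array([0.14923209, 0.63206406, 0.22147679]), 'tool_rot': array([-1.79891598e+02,  6.14117250e-03,  1.66720921e+02]), 'force': array([ 0.2260115 ,  0.09157355, -0.37319932]), 'wrist_torque': array([-0.04141835, -0.00727061,  0.05291492]), 'grasp_force': 0.0, 'grip_width': 0.08712586694891973}
[-0.28962391  0.76980215  0.8576573 ] [ 0.40115755 -0.09842855  1.17307974] [-172.53662185    0.22259124  -89.79201822] [-1.21149727e+02 -1.32523064e-01 -1.36629384e+02]
```

View pics/t.png

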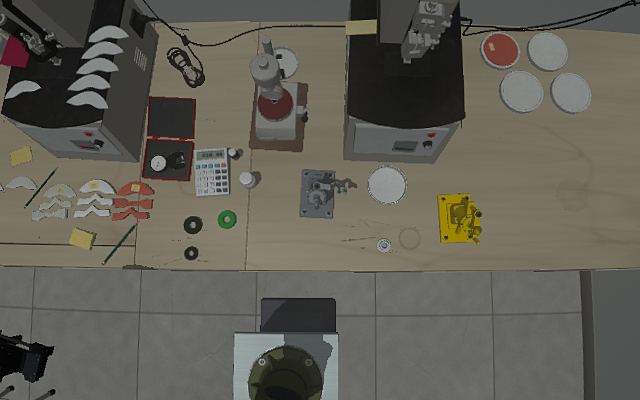

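View pics/s.png

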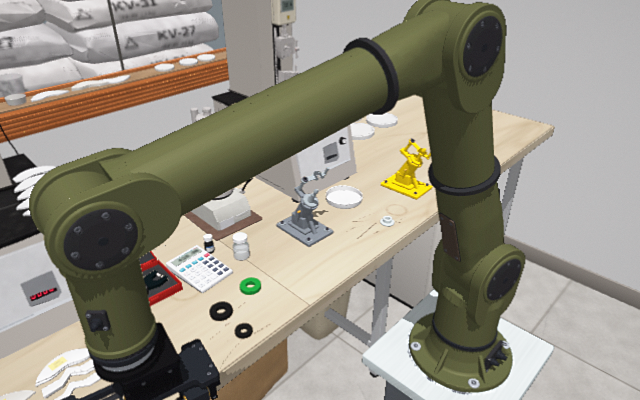

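The top view shows the big black wheel at (193,225), the small black decoy at (191,253), the green ring at (227,219), the grey head at (320,193), the flange at (383,245), the dish at (387,185), the bottle at (248,180) and the calculator at (212,172). The scene view agrees, with the yellow decoy head to the right.

```bash
python3 - <<'E'
s=open('h.py').read()
s=s.replace("c['rotation']=np.array(c['rotation']);","c['rotation']=R.from_euler('xyz',c['rotation'],degrees=True).as_matrix();")
open('h.py','w').write(s)
E
python3 - <<'E'
from h import *
import pickle
a,b=pickle.load(open('st.pkl','rb'))
for c in(a,b):c['rotation']=R.from_euler('xyz',c['rotation'],degrees=True).as_matrix() if np.ndim(c['rotation'])==1 else c['rotation']
W=cloud(b)
print(b['fx'],b['rotation'].round(3))
for n,(u,v) in dict(wheel=(193,225),flange=(383,245),head=(320,193),dish=(387,185),bottle=(248,180),calc=(212,172),table=(300,255)).items(): print(n,W[v,u].round(4), W[v,u+8].round(4))
f=b['frame'].astype(int)
def blob(box,m):
    x0,y0,x1,y1=box; P=W[y0:y1,x0:x1][m[y0:y1,x0:x1]]; P=P[~np.isnan(P).any(1)]; return P
dark=f.max(2)<60
P=blob((175,208,212,240),dark); print('wheel',len(P),P.min(0),P.max(0),P.mean(0),(P.min(0)+P.max(0))/2)
P=blob((365,230,402,262),W[...,2]>0.004); print('flange',len(P),P.min(0),P.max(0),P.mean(0))
P=blob((290,160,362,225),(W[...,2]>0.006)&(W[...,2]<0.03)); print('head foot',len(P),P.min(0),P.max(0),cv2.minAreaRect(P[:,:2].astype(np.float32)))
P=blob((290,160,362,225),(W[...,2]>0.03)); print('head',len(P),P.min(0),P.max(0))
h=np.hstack([cv2.resize(b['frame'][155:275,285:405],(600,600),interpolation=cv2.INTER_CUBIC)]); cv2.imwrite('pics/t2.png',h[:,:,::-1])
E
```

```text
377.17445772901004 [[ 0.004 -0.992  0.13 ]
 [-1.    -0.003  0.004]
 [-0.004 -0.13  -0.992]]
wheel [ 0.4768  0.2957 -0.0006] [0.4769 0.2695 0.0013]
flange [ 0.4172 -0.2987  0.0013] [ 4.172e-01 -3.237e-01  3.000e-04]
head [ 0.5604 -0.1028  0.1257] [ 0.5773 -0.128   0.0151]
dish [ 0.6052 -0.3144  0.0035] [ 0.6052 -0.3397  0.0037]
bottle [0.608  0.1124 0.0669] [0.6202 0.0993 0.0019]
calc [0.6422 0.2359 0.0201] [0.642  0.2102 0.0211]
table [ 3.859e-01 -4.210e-02 -2.000e-04] [ 0.386  -0.0668  0.0014]
wheel 222 [ 0.45098504  0.26836185 -0.00809586] [0.50406557 0.3214617  0.01801082] [0.47686433 0.29351687 0.0108557 ] [0.47752531 0.29491177 0.00495748]
flange 138 [ 0.36823524 -0.35157147  0.00401755] [ 0.46344767 -0.2419159   0.02176917] [ 0.41758888 -0.29612806  0.01004908]
head foot 1073 [ 0.4937256  -0.2307727   0.00605373] [ 0.68427485 -0.02194183  0.02777631] ((0.5887587666511536, -0.13567879796028137), (0.16893890500068665, 0.22883465886116028), 14.035740852355957)
head 612 [ 0.52111841 -0.17241873  0.04784443] [ 0.61398793 -0.06189623  0.20097971]
```

View pics/t2.png

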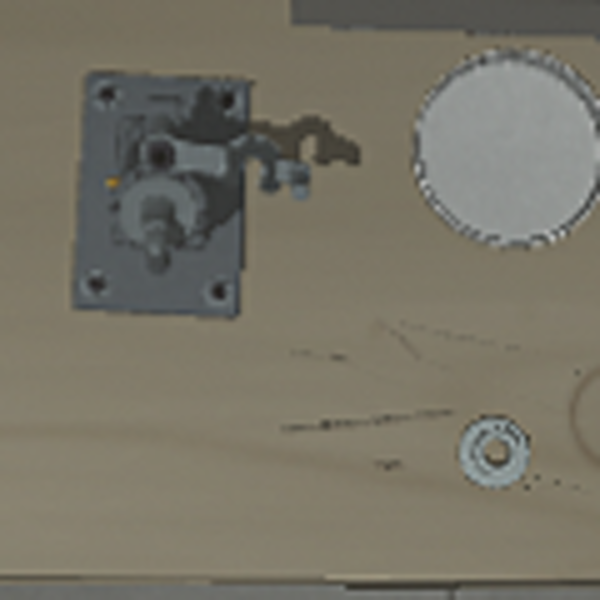

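The crop shows the head's foot plate almost square to the view (yaw about −3°). The spindle tip is at (158,262) in the crop and the washer arm is open to the right, with its pin at (298,178). I'll move over the wheel and look from close by.

```bash
cat >> h.py <<'E'
def ax(v,y):  # tool rotation with z along v, closing axis near y
    z=np.array(v,float);z/=np.linalg.norm(z);y=np.array(y,float);y-=z*(y@z);y/=np.linalg.norm(y)
    return np.column_stack([np.cross(y,z),y,z])
def go(p,Rg):
    Rt,p0=tool(); s=Rt.T@(np.array(p)-p0)/.3; w=R.from_matrix(Rt.T@Rg).as_rotvec()/np.pi
    print('row',np.r_[s,w].round(4),'rows>=',max(np.linalg.norm(s)*300/41.7,np.linalg.norm(w)*180/7.16).round(1))
E
python3 - <<'E'
from h import *
c=eyes.read_camera('wrist');print(np.array(c['mount']).round(4),c['fx'])
y=np.deg2rad(150); go([0.45,0.295,0.2],ax([0,0,-1],[np.sin(y),-np.cos(y),0]))
E
```

```text
[[-1.300e-03 -9.660e-01 -2.587e-01  7.080e-02]
 [ 1.000e+00 -1.200e-03 -4.000e-04  6.000e-04]
 [ 0.000e+00 -2.587e-01  9.660e-01 -1.624e-01]
 [ 0.000e+00  0.000e+00  0.000e+00  1.000e+00]] 330.1292135091384
row [-1.2338e+00 -8.6360e-01  7.3800e-02 -5.0000e-04  1.0000e-04  9.2900e-02] rows>= 10.8
```

Call:
servo_tool(series=[[[-0.62, -0.43, 0.04, 0, 0, 0.046, 1], [-0.62, -0.43, 0.04, 0, 0, 0.046, 1], [-0.62, -0.43, 0.04, 0, 0, 0.046, 1], [-0.62, -0.43, 0.04, 0, 0, 0.046, 1], [-0.62, -0.43, 0.04, 0, 0, 0.046, 1], [-0.62, -0.43, 0.04, 0, 0, 0.046, 1], [-0.62, -0.43, 0.04, 0, 0, 0.046, 1]]])

```text
time_s: 0.73
tool_pos: [0.3059, 0.4593, 0.2104]
tool_rot: [-179.9, 0.1, 157.9]
force: [0.6, 0.2, -0.5]
grip_width: 0.0868
grasp_force: 0.0
```

```bash
python3 - <<'E'
from h import *
y=np.deg2rad(150); go([0.477,0.295,0.13],ax([0,0,-1],[np.sin(y),-np.cos(y),0]))
E
```

```text
row [-7.338e-01 -2.923e-01  2.702e-01 -4.000e-04  8.000e-04  4.390e-02] rows>= 6.0
```

Call:
servo_tool(series=[[[-0.734, -0.292, 0.27, 0, 0, 0.044, 0.82], [-0.734, -0.292, 0.27, 0, 0, 0.044, 0.82], [-0.734, -0.292, 0.27, 0, 0, 0.044, 0.82], [-0.734, -0.292, 0.27, 0, 0, 0.044, 0.82], [-0.734, -0.292, 0.27, 0, 0, 0.044, 0.82], [-0.734, -0.292, 0.27, 0, 0, 0.044, 0.82], [-0.734, -0.292, 0.27, 0, 0, 0.044, 0.82], [-0.734, -0.292, 0.27, 0, 0, 0.044, 0.82]]])

```text
time_s: 1.4
tool_pos: [0.4742, 0.2998, 0.1284]
tool_rot: [-179.9, -0.0, 150.2]
force: [-0.1, 0.8, 0.5]
grip_width: 0.0711
grasp_force: 0.0
```

```bash
cat >> h.py <<'E'
def px2plane(c,uv,z0):
    n=cv2.undistortPoints(np.array(uv,float).reshape(-1,1,2),K(c),np.array(c['distortion'],float)).reshape(-1,2)
    d=np.c_[n,np.ones(len(n))]@c['rotation'].T; return c['origin']+d*((z0-c['origin'][2])/d[:,2])[:,None]
def circ(P):
    A=np.c_[2*P[:,:2],np.ones(len(P))]; b=(P[:,:2]**2).sum(1); s=np.linalg.lstsq(A,b,rcond=None)[0]; return s[:2],np.sqrt(s[2]+s[:2]@s[:2])
E
python3 - <<'E'
from h import *
c=cam('wrist');save(c,'pics/w1.png');W=cloud(c)
f=c['frame']; print(tool()[1])
p=proj(c,[[0.477,0.295,0.013]])[0]; print(p)
m=(f.max(2)<70)&(W[...,2]>0.004)&(W[...,2]<0.03)
n,l,st,ce=cv2.connectedComponentsWithStats(m.astype(np.uint8))
for i in range(1,n):
    if st[i,4]>300:
        P=W[l==i]; print(st[i],P.mean(0).round(4),P.min(0).round(4),P.max(0).round(4),np.median(P[:,2]))
        cs,_=cv2.findContours((l==i).astype(np.uint8),cv2.RETR_EXTERNAL,cv2.CHAIN_APPROX_NONE)
        q=px2plane(c,cs[0][:,0],np.median(P[:,2])); print('circ',circ(q))
E
```

```text
[0.47296134 0.30222012 0.12895254]
[319.88232405 201.07124188]
[520   0  29  81 385] [0.4486 0.5045 0.006 ] [0.4264 0.485  0.004 ] [0.4725 0.5224 0.0089] 0.006016334834133996
circ (array([0.45054907, 0.50600038]), np.float64(0.017468667336188598))
[ 247   82   50   51 1598] [0.3892 0.2997 0.01  ] [0.3695 0.2795 0.0068] [0.4097 0.3195 0.0124] 0.010001756423012265
circ (array([0.38953392, 0.2996165 ]), np.float64(0.01971065485106195))
[ 292  167   62   62 2482] [0.4757 0.2983 0.0129] [0.4493 0.2707 0.0051] [0.5033 0.3248 0.0157] 0.013082691602151808
circ (array([0.47609523, 0.29804776]), np.float64(0.02678127410691301))
```

View pics/w1.png

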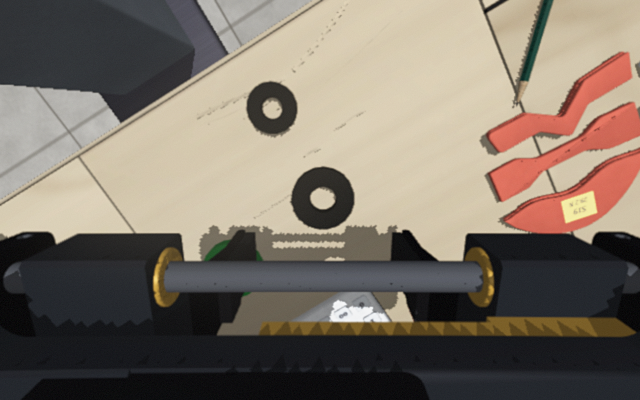

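The wrist view shows the wheel at (323,197), the small decoy at (272,108) and the gripper bar across the lower part. Next I check reading noise.

```bash
python3 - <<'E'
from h import *
L=[]
for i in range(6):
    c=cam('wrist');W=cloud(c);L.append(tool()[1]);f=c['frame']
    m=(f.max(2)<70)&(W[...,2]>0.004)&(W[...,2]<0.03)
    n,l,st,ce=cv2.connectedComponentsWithStats(m.astype(np.uint8)); i=l[190,305]
    cs,_=cv2.findContours((l==i).astype(np.uint8),cv2.RETR_EXTERNAL,cv2.CHAIN_APPROX_NONE)
    print(L[-1].round(4),get_obs()['tool_rot'].round(2),circ(px2plane(c,cs[0][:,0],.013)),ce[i])
y=np.deg2rad(150); go([0.4765,0.2965,0.003],ax([0,0,-1],[np.sin(y),-np.cos(y),0]))
E
```

```text
[0.4724 0.3036 0.1295] [ 1.7998e+02 -7.0000e-02  1.5061e+02] (array([0.47597268, 0.29805399]), np.float64(0.026750582001986423)) [320.40966817 200.16714461]
[0.4721 0.3042 0.1298] [ 1.7995e+02 -6.0000e-02  1.5069e+02] (array([0.47599953, 0.29811045]), np.float64(0.026729886005550388)) [319.31576781 201.25566077]
[0.4721 0.3043 0.1299] [ 1.7994e+02 -4.0000e-02  1.5072e+02] (array([0.47598997, 0.29810896]), np.float64(0.026738340401149682)) [318.80968142 201.68721556]
[0.4722 0.3042 0.13  ] [ 1.7994e+02 -3.0000e-02  1.5072e+02] (array([0.47600684, 0.29802484]), np.float64(0.026782718785350264)) [318.59413708 201.7328654 ]
[0.4724 0.3039 0.13  ] [ 1.7994e+02 -1.0000e-02  1.5070e+02] (array([0.47598954, 0.29812992]), np.float64(0.026755907162701965)) [318.73534269 201.46160198]
[0.4725 0.3035 0.13  ] [179.95  -0.   150.68] (array([0.47608413, 0.29810471]), np.float64(0.026811186902908367)) [318.97326203 201.26655697]
row [-2.300e-02 -1.440e-02  4.234e-01  3.000e-04 -0.000e+00  3.800e-03] rows>= 3.1
```

Call:
servo_tool(series=[[[-0.019, -0.01, 0.3, 0, 0, 0, 0.82], [-0.019, -0.01, 0.3, 0, 0, 0, 0.82], [-0.019, -0.01, 0.3, 0, 0, 0, 0.82], [-0.019, -0.01, 0.35, 0, 0, 0, 0.82], [-0.019, -0.01, 0.39, 0, 0, 0, 0.82], [-0.019, -0.01, 0.41, 0, 0, 0, 0.82], [-0.019, -0.01, 0.42, 0, 0, 0, 0.82], [-0.019, -0.01, 0.42, 0, 0, 0, 0.82], [-0.019, -0.01, 0.42, 0, 0, 0, 0.82], [-0.019, -0.01, 0.42, 0, 0, 0, 0.82]]])

```text
time_s: 2.58
tool_pos: [0.4775, 0.2971, 0.0047]
tool_rot: [179.9, 0.0, 150.5]
force: [-0.2, -0.7, 0.4]
grip_width: 0.0714
grasp_force: 0.0
```

Call:
servo_tool(series=[[[0.005, 0, 0.002, 0, 0, 0, 0.82], [0.005, 0, 0.002, 0, 0, 0, 0.82], [0.005, 0, 0.002, 0, 0, 0, 0.82], [0.005, 0, 0.002, 0, 0, 0, 0.5], [0.005, 0, 0.002, 0, 0, 0, 0.5], [0.005, 0, 0.002, 0, 0, 0, 0.5], [0.005, 0, 0.002, 0, 0, 0, 0.5], [0.005, 0, 0.002, 0, 0, 0, 0.5], [0.005, 0, 0.002, 0, 0, 0, 0.5]]], grip_force=25)

```text
time_s: 3.33
tool_pos: [0.4756, 0.2973, 0.003]
tool_rot: [180.0, 0.0, 150.5]
force: [0.2, 0.2, 0.3]
grip_width: 0.0545
grasp_force: 25.0
```

```bash
python3 - <<'E'
from h import *
o=get_obs();print(o['tool_pos'].round(4),o['grip_width'],o['grasp_force'])
y=np.deg2rad(176); go([0.42,-0.08,0.26],ax([.5,0,-.866],[np.sin(y),-np.cos(y),0]))
E
```

```text
[0.4756 0.2973 0.003 ] 0.054543952371126456 24.99989977106452
row [-0.4578 -1.1858 -0.8568 -0.0476 -0.1612 -0.1412] rows>= 11.0
```

Call:
servo_tool(series=[[[0, 0, -0.4, 0, 0, 0, 0.5], [0, 0, -0.4, 0, 0, 0, 0.5], [0, 0, -0.6, 0, 0, 0, 0.5], [0, -0.2, -0.8, 0, 0, 0, 0.5], [-0.1, -0.5, -0.85, -0.024, -0.08, -0.07, 0.5], [-0.23, -0.6, -0.85, -0.024, -0.08, -0.07, 0.5], [-0.23, -0.6, -0.85, -0.024, -0.08, -0.07, 0.5], [-0.23, -0.6, -0.85, -0.024, -0.08, -0.07, 0.5], [-0.23, -0.6, -0.85, -0.024, -0.08, -0.07, 0.5], [-0.23, -0.6, -0.85, -0.024, -0.08, -0.07, 0.5], [-0.23, -0.6, -0.85, -0.024, -0.08, -0.07, 0.5], [-0.23, -0.6, -0.85, -0.024, -0.08, -0.07, 0.5]]])

```text
time_s: 4.33
tool_pos: [0.4474, 0.1043, 0.2583]
tool_rot: [177.2, 14.8, 162.5]
force: [-0.3, -0.2, 0.5]
grip_width: 0.0553
grasp_force: 25.0
```

```bash
python3 - <<'E'
from h import *
o=get_obs();print(o['tool_pos'].round(4),o['tool_rot'],o['grip_width'],o['grasp_force'])
y=np.deg2rad(176); go([0.44,-0.1,0.26],ax([.5,0,-.866],[np.sin(y),-np.cos(y),0]))
E
```

```text
[0.4474 0.1043 0.2583] [177.22559149  14.78480073 162.53647428] 0.0553305661419483 24.999634260311723
row [-0.1764 -0.6581  0.0088 -0.0243 -0.0808 -0.0728] rows>= 4.9
```

Call:
servo_tool(series=[[[-0.18, -0.66, 0.01, -0.024, -0.081, -0.073, 0.5], [-0.18, -0.66, 0.01, -0.024, -0.081, -0.073, 0.5], [-0.18, -0.66, 0.01, -0.024, -0.081, -0.073, 0.5], [-0.18, -0.66, 0.01, -0.024, -0.081, -0.073, 0.5], [-0.18, -0.66, 0.01, -0.024, -0.081, -0.073, 0.5], [-0.18, -0.66, 0.01, -0.024, -0.081, -0.073, 0.5], [-0.18, -0.66, 0.01, -0.024, -0.081, -0.073, 0.5], [-0.18, -0.66, 0.01, -0.024, -0.081, -0.073, 0.5], [-0.18, -0.66, 0.01, -0.024, -0.081, -0.073, 0.5]]])

```text
time_s: 5.08
tool_pos: [0.4783, 0.0235, 0.186]
tool_rot: [178.6, 21.3, 173.1]
force: [-1.4, -0.6, 0.4]
grip_width: 0.0554
grasp_force: 25.0
```

```bash
python3 - <<'E'
from h import *
import pickle
o=get_obs();print(o['tool_pos'].round(4),o['tool_rot'])
c=cam('wrist');t=cam('top');s=cam('scene');pickle.dump((c,t,s),open('v2.pkl','wb'));save(c,'pics/w2.png')
print(tool())
E
```

```text
[0.4783 0.0235 0.186 ] [178.62702356  21.29331723 173.06959664]
(array([[-0.92600913,  0.1082162 ,  0.36165778],
       [ 0.11306619,  0.99355689, -0.00779364],
       [-0.36017097,  0.03367429, -0.93227834]]), array([0.47844672, 0.02664883, 0.18627687]))
```

View pics/w2.png

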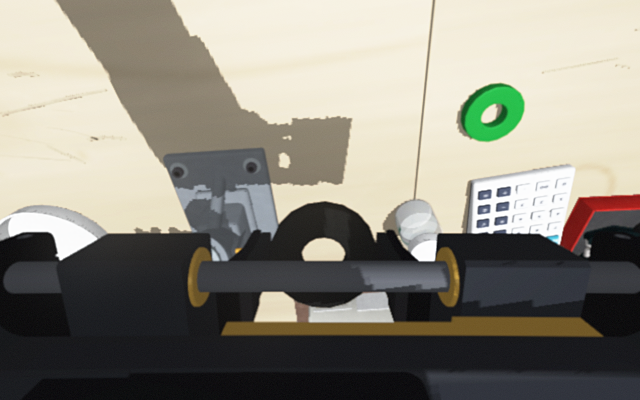

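The wrist view shows the wheel held well between the fingers (323,255) and the head behind at (215,200). The arm stopped short of the pose, so I check the joint ranges and measure the head.

```bash
python3 - <<'E'
from h import *
import pickle
print(get_obs()['qpos'].round(1))
a,b=pickle.load(open('st.pkl','rb'))
for c in (a,b): c['rotation']=R.from_euler('xyz',c['rotation'],degrees=True).as_matrix()
c2,t2,s2=pickle.load(open('v2.pkl','rb'))
# foot: from wrist view
W=cloud(c2); 
for n,(u,v) in dict(holeL=(180,171),foot=(215,170)).items(): print(n,W[v,u])
cor=[(165,155),(263,149)]
print('corner',px2plane(c2,cor,.014).round(4))
# top crop corners
q=np.array([(87,72),(252,80),(238,318),(73,308)])/5+[285,155]-.4
print(px2plane(b,q,.014).round(4))
h=np.array([(107,94),(229,100),(219,291),(96,284)])/5+[285,155]-.4
print(px2plane(b,h,.014).round(4))
# upscale scene crop
p=proj(a,[[0.57,-0.12,0.08]])[0].astype(int);print(p)
u,v=p; k=a['frame'][v-60:v+50,u-60:u+60]; cv2.imwrite('pics/s2.png',cv2.resize(k,None,fx=6,fy=5.4,interpolation=cv2.INTER_CUBIC)[:,:,::-1]) if 0 else None
W=cloud(b)
for u,v in [(285+158/5,155+262/5),(285+158/5,155+252/5),(285+298/5,155+178/5),(285+155/5,155+155/5),(285+165/5,155+205/5)]:
    print(W[int(v)-1:int(v)+2,int(u)-1:int(u)+2].reshape(-1,3).round(3).tolist())
E
```

```text
[ -1.5 -17.2  -6.5 126.1   1.9  50.1  74.4]
holeL [ 0.51270135 -0.1224839   0.02045632]
foot [ 0.52091813 -0.09108194  0.01154297]
corner [[ 0.4964 -0.1338  0.014 ]
 [ 0.5018 -0.0355  0.014 ]]
[[ 0.6533 -0.0466  0.014 ]
 [ 0.6485 -0.15    0.014 ]
 [ 0.4989 -0.141   0.014 ]
 [ 0.5048 -0.0392  0.014 ]]
[[ 0.6393 -0.0592  0.014 ]
 [ 0.6357 -0.1356  0.014 ]
 [ 0.5156 -0.1293  0.014 ]
 [ 0.5197 -0.0533  0.014 ]]
[311 205]
[[0.535, -0.088, 0.028], [0.535, -0.091, 0.026], [0.535, -0.094, 0.028], [nan, nan, nan], [0.533, -0.091, 0.022], [0.533, -0.094, 0.022], [0.53, -0.088, 0.018], [0.53, -0.091, 0.014], [0.53, -0.094, 0.02]]
[[0.524, -0.089, 0.167], [0.524, -0.092, 0.172], [0.524, -0.095, 0.165], [0.522, -0.089, 0.161], [0.521, -0.092, 0.17], [0.522, -0.095, 0.163], [0.535, -0.088, 0.028], [0.535, -0.091, 0.026], [0.535, -0.094, 0.028]]
[[0.562, -0.164, 0.185], [0.563, -0.166, 0.182], [0.562, -0.169, 0.184], [0.559, -0.163, 0.188], [0.559, -0.166, 0.191], [0.559, -0.168, 0.192], [0.555, -0.163, 0.197], [0.555, -0.165, 0.195], [0.555, -0.168, 0.2]]
[[0.573, -0.089, 0.182], [0.573, -0.092, 0.186], [0.574, -0.094, 0.181], [0.571, -0.089, 0.181], [0.571, -0.092, 0.182], [0.571, -0.094, 0.18], [0.568, -0.089, 0.18], [0.568, -0.092, 0.18], [0.569, -0.094, 0.177]]
[[0.554, -0.094, 0.131], [0.554, -0.097, 0.128], [0.556, -0.1, 0.12], [0.551, -0.094, 0.132], [0.552, -0.097, 0.128], [0.552, -0.1, 0.122], [0.548, -0.094, 0.136], [0.548, -0.097, 0.13], [0.549, -0.1, 0.126]]
```

```bash
python3 - <<'E'
from h import *
y=np.deg2rad(177); go([0.52,0.02,0.30],ax([0,0,-1],[np.sin(y),-np.cos(y),0]));print(tool()[1])
E
```

```text
row [-0.2673  0.0057 -0.3031  0.0073  0.1176 -0.0196] rows>= 3.0
[0.47844672 0.02664883 0.18627687]
```

Call:
servo_tool(series=[[[-0.27, 0, -0.3, 0.007, 0.118, -0.02, 0.5], [-0.27, 0, -0.3, 0.007, 0.118, -0.02, 0.5], [-0.27, 0, -0.3, 0.007, 0.118, -0.02, 0.5], [-0.27, 0, -0.3, 0.007, 0.118, -0.02, 0.5], [-0.27, 0, -0.3, 0.007, 0.118, -0.02, 0.5], [-0.27, 0, -0.3, 0.007, 0.118, -0.02, 0.5], [-0.27, 0, -0.3, 0.007, 0.118, -0.02, 0.5], [-0.27, 0, -0.3, 0.007, 0.118, -0.02, 0.5]]])

```text
time_s: 5.9
tool_pos: [0.5198, 0.0212, 0.2994]
tool_rot: [-180.0, -0.0, 177.4]
force: [-0.1, 0.3, 0.8]
grip_width: 0.055
grasp_force: 25.0
```

```bash
python3 - <<'E'
from h import *
y=np.deg2rad(177); go([0.565,-0.09,0.29],ax([0,0,-1],[np.sin(y),-np.cos(y),0]));print(tool())
E
```

```text
row [-1.672e-01 -3.633e-01  3.140e-02 -1.000e-04 -1.000e-04  2.300e-03] rows>= 2.9
(array([[-9.98975483e-01,  4.52530753e-02, -3.78473846e-04],
       [ 4.52531938e-02,  9.98975501e-01, -3.10503777e-04],
       [ 3.64034849e-04, -3.27312811e-04, -9.99999880e-01]]), array([0.51983091, 0.02115407, 0.29941457]))
```

Call:
servo_tool(series=[[[-0.167, -0.363, 0.03, 0, 0, 0.002, 0.5], [-0.167, -0.363, 0.03, 0, 0, 0.002, 0.5], [-0.167, -0.363, 0.03, 0, 0, 0.002, 0.5], [-0.167, -0.363, 0.03, 0, 0, 0.002, 0.5], [-0.167, -0.363, 0.03, 0, 0, 0.002, 0.5], [-0.167, -0.363, 0.03, 0, 0, 0.002, 0.5], [-0.167, -0.363, 0.03, 0, 0, 0.002, 0.5], [-0.167, -0.363, 0.03, 0, 0, 0.002, 0.5], [-0.167, -0.363, 0.03, 0, 0, 0.002, 0.5]]])

```text
time_s: 6.65
tool_pos: [0.5661, -0.0901, 0.2919]
tool_rot: [180.0, 0.1, 177.0]
force: [-0.0, -0.5, -0.3]
grip_width: 0.0551
grasp_force: 25.0
```

```bash
python3 - <<'E'
from h import *
import pickle
L=[cam('wrist') for i in range(4)]; c=L[-1]; save(c,'pics/w3.png'); pickle.dump(L,open('v3.pkl','wb'))
for k in L: print(k['origin'].round(4))
W=cloud(c); print(tool()[1])
E
```

```text
[ 0.4952 -0.0858  0.4542]
[ 0.4953 -0.0861  0.4541]
[ 0.4954 -0.0863  0.4541]
[ 0.4954 -0.0865  0.454 ]
[ 0.56626585 -0.09113981  0.29169462]
```

View pics/w3.png

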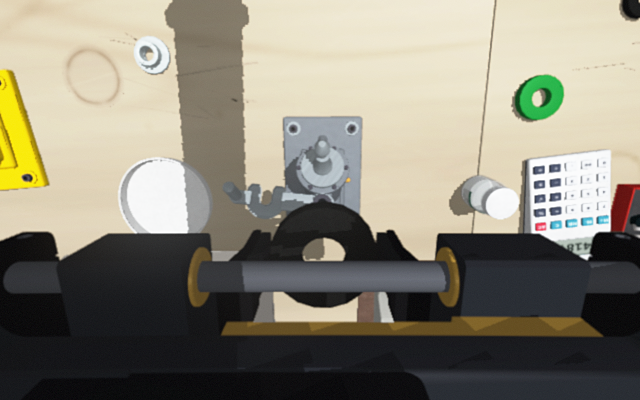

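The wrist view shows the spindle tip at (322,142), the collar around (322,172), the C-washer arm at (262,200) with its pin at (233,192), and the flange at (150,54). I'll fit the spindle's profile to the depth points.

```bash
cat > fit.py <<'E'
from h import *
import pickle
from scipy.optimize import least_squares
L=pickle.load(open('v3.pkl','rb'))
prof=np.array([(22,-12),(22,0),(10,0),(10,5),(7,10),(7,31),(4.5,31),(4.5,41),(7,41),(7,47),(3,54),(0,54)])/1000.
def sdist(rz):
    d=np.full(len(rz),9.)
    for a,b in zip(prof[:-1],prof[1:]):
        t=np.clip(((rz-a)@(b-a))/((b-a)@(b-a)),0,1); d=np.minimum(d,np.linalg.norm(rz-a-t[:,None]*(b-a),axis=1))
    return d
def frame(yaw):
    c,s=np.cos(yaw),np.sin(yaw); Rz=np.array([[c,-s,0],[s,c,0],[0,0,1]])
    return Rz@R.from_euler('y',-30,degrees=True).as_matrix()   # z=(-.5,0,.866), x up slope
def loc(q,P): return (P-q[:3])@frame(q[3])
def fit(P,q):
    for it in range(6):
        l=loc(q,P); r=np.hypot(l[:,0],l[:,1]); rz=np.c_[r,l[:,2]]
        k=(l[:,2]>-.008)&(l[:,2]<.06)&(r<.027)&(sdist(rz)<(.012 if it<2 else .005))
        Q=P[k]
        f=lambda q:(lambda l: sdist(np.c_[np.hypot(l[:,0],l[:,1]),l[:,2]]))(loc(q,Q))
        res=least_squares(lambda q:np.r_[f(q)*1000,(q[3]+.052)/.02],q,loss='soft_l1',x_scale=[.01,.01,.01,.1]); q=res.x
    return q,len(Q),np.median(f(q))
if __name__=='__main__':
    q0=np.array([.55,-.093,.13,-.05])
    for c in L[1::2]:
        W=cloud(c).reshape(-1,3);W=W[~np.isnan(W).any(1)]
        q,n,e=fit(W,q0); print('wrist',q.round(4),n,e)
    t=pickle.load(open('st.pkl','rb'))
    for c in t:
        c['rotation']=R.from_euler('xyz',c['rotation'],degrees=True).as_matrix()
        W=cloud(c).reshape(-1,3);W=W[~np.isnan(W).any(1)]
        qq,n,e=fit(W,q0); print('fixed',qq.round(4),n,e)
    c=L[-1]; F=frame(q[3]); tip=q[:3]+F[:,2]*.054
    a=np.linspace(0,2*np.pi,60)
    im=cv2.resize(c['frame'][90:250,200:400],None,fx=4,fy=3.75,interpolation=cv2.INTER_CUBIC)[:,:,::-1].copy()
    for r,z in [(.022,0),(.010,.005),(.007,.041),(.007,.047),(.003,.054)]:
        X=q[:3]+(np.c_[r*np.cos(a),r*np.sin(a),0*a+z])@F.T
        u=proj(c,X); [cv2.circle(im,(int((x-200+.5)*4),int((y-90+.5)*3.75)),1,(0,0,255),-1) for x,y in u]
    cv2.imwrite('pics/ov.png',im)
    print('tip',tip, 'F',F.round(3).tolist())
E
python3 fit.py
```

```text
wrist [ 0.55   -0.0905  0.1204 -0.0486] 2071 0.0005724907969788719
wrist [ 0.5501 -0.0904  0.1204 -0.051 ] 2076 0.0005645924102528812
fixed [ 0.549  -0.0897  0.1203 -0.0386] 232 0.0014379796585875732
fixed [ 0.55   -0.0919  0.1199 -0.0603] 256 0.0011358630623325861
tip [ 0.52308938 -0.08906961  0.16718867] F [[0.865, 0.051, -0.499], [-0.044, 0.999, 0.026], [0.5, 0.0, 0.866]]
```

View pics/ov.png

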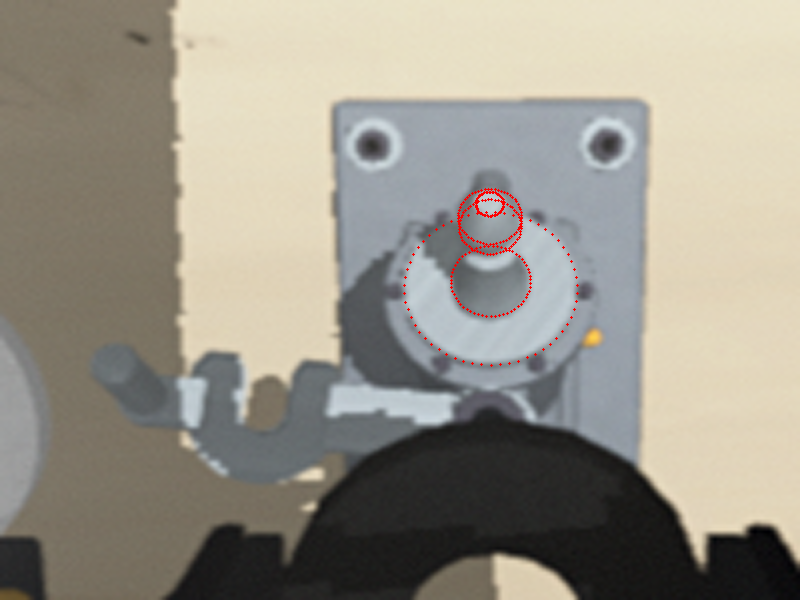

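The overlay circles sit on the spindle's edges. The shoulder is at (0.550, −0.0905, 0.1204) and the yaw is −0.05 rad. Next is the pre-insertion pose.

```bash
cat >> h.py <<'E'
S=np.array([.5500,-.0905,.1204]); 
def F_():
    c,s=np.cos(-.05),np.sin(-.05); return np.array([[c,-s,0],[s,c,0],[0,0,1]])@R.from_euler('y',-30,degrees=True).as_matrix()
F=F_(); RT=ax(-F[:,2],F[:,1])
def st():   # tool in shoulder frame (mm), tilt error
    Rt,p=tool(); o=get_obs(); print('in seat axes mm',((p-S)@F*1000).round(1),'rotvec err deg (tool)',np.rad2deg(R.from_matrix(RT.T@Rt).as_rotvec()).round(2),'q',o['qpos'].round(1),'F',o['force'].round(1),'t',o['time_s'],'w',o['grip_width'])
def at(x,y,z): go(S+F@(np.array([x,y,z])/1000.),RT)
E
python3 -c "
from h import *
st(); at(0,0,75)"
```

```text
in seat axes mm [ 99.7   0.2 140.2] rotvec err deg (tool) [ 0.07 29.92  0.2 ] q [ 4.3  7.6  2.4 88.4 -0.3 84.  93.7] F [-0.4 -0.2 -0.6] t 6.85 w 0.055137494168213994
row [ 0.1797 -0.0011  0.3542 -0.0004 -0.1662 -0.0011] rows>= 4.2
```

Call:
servo_tool(series=[[[0.03, 0, 0.1, 0, -0.04, 0, 0.5], [0.09, 0, 0.2, 0, -0.08, 0, 0.5], [0.14, 0, 0.28, 0, -0.12, 0, 0.5], [0.18, -0.001, 0.33, 0, -0.166, -0.001, 0.5], [0.18, -0.001, 0.35, 0, -0.166, -0.001, 0.5], [0.18, -0.001, 0.354, 0, -0.166, -0.001, 0.5], [0.18, -0.001, 0.354, 0, -0.166, -0.001, 0.5], [0.18, -0.001, 0.354, 0, -0.166, -0.001, 0.5], [0.18, -0.001, 0.354, 0, -0.166, -0.001, 0.5], [0.18, -0.001, 0.354, 0, -0.166, -0.001, 0.5], [0.18, -0.001, 0.354, 0, -0.166, -0.001, 0.5], [0.18, -0.001, 0.354, 0, -0.166, -0.001, 0.5]]])

```text
time_s: 7.85
tool_pos: [0.5135, -0.0887, 0.1867]
tool_rot: [-179.9, 30.0, 177.2]
force: [1.1, 0.2, -0.9]
grip_width: 0.055
grasp_force: 25.0
```

```bash
python3 -c "
from h import *
c=cam('wrist');save(c,'pics/w4.png')
st(); at(0,0,62)"
```

```text
in seat axes mm [ 1.  -0.  75.4] rotvec err deg (tool) [ 0.07 -0.01 -0.01] q [ 11.2 -17.2  -1.8 129.   -5.9  38.4 100.1] F [ 0.1 -0.7 -0.8] t 7.9 w 0.054665708729084994
row [ 0.0034  0.0002  0.0448 -0.0004  0.0001  0.0001] rows>= 0.3
```

View pics/w4.png

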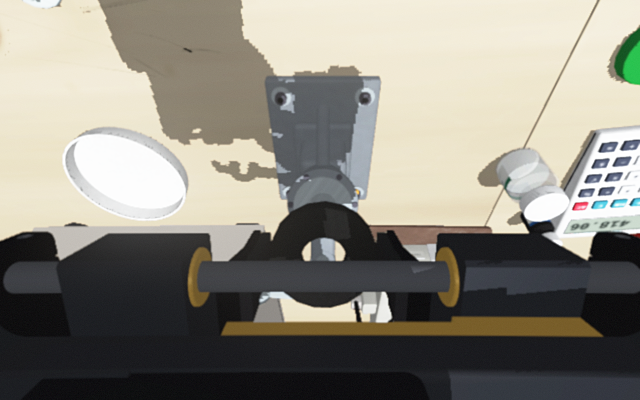

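The view shows the spindle through the wheel's bore and the wheel well aligned (323,245). I insert in two stages and watch the force.

Call:
servo_tool(series=[[[0.003, 0, 0.02, 0, 0, 0, 0.5], [0.003, 0, 0.04, 0, 0, 0, 0.5], [0.003, 0, 0.06, 0, 0, 0, 0.5], [0.003, 0, 0.08, 0, 0, 0, 0.5], [0.003, 0, 0.1, 0, 0, 0, 0.5], [0.003, 0, 0.12, 0, 0, 0, 0.5], [0.003, 0, 0.14, 0, 0, 0, 0.5], [0.003, 0, 0.16, 0, 0, 0, 0.5], [0.003, 0, 0.18, 0, 0, 0, 0.5], [0.003, 0, 0.18, 0, 0, 0, 0.5], [0.003, 0, 0.18, 0, 0, 0, 0.5]]])

```text
time_s: 8.82
tool_pos: [0.5385, -0.0903, 0.1375]
tool_rot: [-179.9, 29.9, 177.1]
force: [-0.0, -0.1, -1.2]
grip_width: 0.0552
grasp_force: 25.0
```

```bash
python3 -c "
from h import *
st(); at(0,0,3)"
```

```text
in seat axes mm [-1.4 -0.4 20.6] rotvec err deg (tool) [0.08 0.11 0.03] q [ 10.8 -10.2  -2.  129.7  -6.2  30.9 100.3] F [-0.  -0.1 -1.2] t 8.8167 w 0.055249164198745614
row [-0.0049  0.0013  0.0586 -0.0005 -0.0006 -0.0002] rows>= 0.4
```

Call:
servo_tool(series=[[[-0.005, 0.001, 0, 0, 0, 0, 0.5], [-0.005, 0.001, 0.008, 0, 0, 0, 0.5], [-0.005, 0.001, 0.016, 0, 0, 0, 0.5], [-0.005, 0.001, 0.024, 0, 0, 0, 0.5], [-0.005, 0.001, 0.032, 0, 0, 0, 0.5], [-0.005, 0.001, 0.04, 0, 0, 0, 0.5], [-0.005, 0.001, 0.048, 0, 0, 0, 0.5], [-0.005, 0.001, 0.054, 0, 0, 0, 0.5], [-0.005, 0.001, 0.059, 0, 0, 0, 0.5], [-0.005, 0.001, 0.061, 0, 0, 0, 0.5], [-0.005, 0.001, 0.061, 0, 0, 0, 0.5], [-0.005, 0.001, 0.061, 0, 0, 0, 0.5]]])

```text
time_s: 9.82
tool_pos: [0.5483, -0.0906, 0.1225]
tool_rot: [-179.9, 29.8, 177.1]
force: [-5.4, 0.1, 1.1]
grip_width: 0.0551
grasp_force: 25.0
```

```bash
python3 -c "
from h import *
st(); at(0,0,3)"
```

```text
in seat axes mm [-0.4 -0.2  2.7] rotvec err deg (tool) [0.08 0.16 0.04] q [ 10.6  -7.6  -2.  129.5  -6.3  28.5 100.3] F [-5.4  0.1  1.1] t 9.8167 w 0.055149354050360914
row [-0.0014  0.0007 -0.0011 -0.0005 -0.0009 -0.0002] rows>= 0.0
```

Call:
servo_tool(series=[[[-0.001, 0.001, 0.004, 0, 0, 0, 0.5], [-0.001, 0.001, 0.008, 0, 0, 0, 0.5], [-0.001, 0.001, 0.008, 0, 0, 0, 0.5], [-0.001, 0.001, 0.008, 0, 0, 0, 0.5]]])

```text
time_s: 10.15
tool_pos: [0.5494, -0.0906, 0.1217]
tool_rot: [-180.0, 29.8, 177.0]
force: [-17.1, 1.4, 15.4]
grip_width: 0.0553
grasp_force: 25.0
```

```bash
python3 -c "
from h import *
st()"
```

```text
in seat axes mm [ 0.1 -0.2  1.4] rotvec err deg (tool) [0.09 0.17 0.09] q [ 10.6  -7.4  -2.1 129.4  -6.2  28.4 100.2] F [-17.1   1.4  15.4] t 10.15 w 0.05528929433104901
```

Call:
servo_tool(series=[[[0, 0, -0.004, 0, 0, 0, 0.82], [0, 0, -0.004, 0, 0, 0, 0.82], [0, 0, -0.004, 0, 0, 0, 0.82], [0, 0, -0.004, 0, 0, 0, 0.82], [0, 0, -0.06, 0, 0, 0, 0.82], [0, 0, -0.12, 0, 0, 0, 0.82], [0, 0, -0.18, 0, 0, 0, 0.82], [0, 0, -0.24, 0, 0, 0, 0.82], [0, 0, -0.24, 0, 0, 0, 0.82]]])

```text
time_s: 10.9
tool_pos: [0.5159, -0.0888, 0.1872]
tool_rot: [-179.9, 30.3, 177.1]
force: [1.1, 0.2, 0.4]
grip_width: 0.0714
grasp_force: 0.0
```

```bash
python3 - <<'E'
from h import *
st()
import pickle
# flange from earlier wrist view v3
c=pickle.load(open('v3.pkl','rb'))[-1]; W=cloud(c)
k=W[30:80,125:175].reshape(-1,3)
hub=k[(k[:,2]>.014)&(k[:,2]<.024)]; disc=k[(k[:,2]>.003)&(k[:,2]<.024)]
for n,P in (('hub',hub),('disc',disc)): print(n,len(P),P.min(0).round(4),P.max(0).round(4),((P.min(0)+P.max(0))/2).round(4),np.median(P[:,2]))
go([.56,-.09,.30],ax([0,0,-1],[np.sin(np.pi),1,0]))
E
```

```text
in seat axes mm [ 3.8  0.  74.9] rotvec err deg (tool) [ 0.13 -0.29  0.02] q [ 11.6 -17.   -2.3 128.9  -6.1  38.1 100.1] F [1.1 0.2 0.4] t 10.9 w 0.07143932027155979
hub 309 [ 0.4049 -0.3118  0.0141] [ 0.4308 -0.2837  0.0203] [ 0.4178 -0.2978  0.0172] 0.017895017158620907
disc 970 [ 0.3954 -0.3197  0.0032] [ 0.4388 -0.2748  0.0203] [ 0.4171 -0.2973  0.0117] 0.007160159856139575
row [-0.3167  0.0028 -0.2506 -0.0049  0.1682 -0.0158] rows>= 4.2
```

Call:
servo_tool(series=[[[-0.04, 0, -0.06, 0, 0.02, 0, 0.82], [-0.1, 0, -0.12, 0, 0.06, 0, 0.82], [-0.2, 0, -0.18, 0, 0.1, 0, 0.7], [-0.3, 0, -0.25, 0, 0.14, -0.01, 0.7], [-0.317, 0, -0.25, 0, 0.168, -0.01, 0.7], [-0.317, 0, -0.25, 0, 0.168, -0.01, 0.7], [-0.317, 0, -0.25, 0, 0.168, -0.01, 0.7], [-0.317, 0, -0.25, 0, 0.168, -0.01, 0.7], [-0.317, 0, -0.25, 0, 0.168, -0.01, 0.7]]])

```text
time_s: 11.65
tool_pos: [0.5585, -0.0906, 0.2954]
tool_rot: [-179.5, -0.3, 178.8]
force: [-0.1, 0.1, -0.5]
grip_width: 0.061
grasp_force: 0.0
```

```bash
python3 - <<'E'
from h import *
c=cam('wrist');c=cam('wrist');st();W=cloud(c);L=(W-S)@F*1000
f=c['frame']
# wheel: points with z between 5 and 25 and r<32
r=np.hypot(L[...,0],L[...,1])
m=(L[...,2]>8)&(L[...,2]<20)&(r<32)&(f.max(2)<80)&(r>14)
P=L[m];print('wheel',len(P),P.mean(0).round(2),np.median(P[:,2]),np.percentile(P[:,:2],[1,99],axis=0).round(1), np.linalg.lstsq(np.c_[P[:,:2],np.ones(len(P))],P[:,2],rcond=None)[0])
cs,_=cv2.findContours(m.astype(np.uint8),cv2.RETR_EXTERNAL,cv2.CHAIN_APPROX_NONE); k=max(cs,key=len)[:,0]
q=L[k[:,1],k[:,0]]; print(circ(q))
# pin: z>48
m=(L[...,2]>46)&(L[...,2]<72)&(np.hypot(L[...,0]-50,L[...,1])>55)&(np.hypot(L[...,0]-50,L[...,1])<95)&(L[...,1]<-10)
P=L[m];print('pin',len(P),np.median(P,0).round(1),P.min(0),P.max(0),'theta',np.arctan2(-np.median(P[:,1]),50-np.median(P[:,0])))
go([.4175,-.2975,.10],ax([0,0,-1],[0,1,0]))
cv2.imwrite('pics/w5.png',np.ascontiguousarray(f[:,:,::-1]))
E
```

```text
in seat axes mm [ 95.3   0.2 148.3] rotvec err deg (tool) [ 0.11 30.21 -1.73] q [10.8  6.9 -5.1 88.5  1.2 84.7 94.4] F [-0.2 -0.2  0.4] t 11.75 w 0.06097646755380167
wheel 1545 [ 1.01  0.51 12.87] 12.951390318917813 [[-27.1 -25.4]
 [ 25.4  25.7]] [-1.03998556e-02  2.25075568e-03  1.28817064e+01]
(array([-0.98643229,  0.37534502]), np.float64(26.88006759047075))
pin 191 [ 43.2 -72.7  64.5] [ 37.16947528 -78.93940754  46.0029132 ] [ 46.58849352 -69.38550298  67.26441271] theta 1.4770533710713953
row [ 0.4522 -0.693   0.6634 -0.003  -0.0012 -0.0069] rows>= 7.6
```

The wheel is home (top face at 12.9 mm, tilt 0.01 rad) and the washer stands at about 1.48 rad. Now the flange.

Call:
servo_tool(series=[[[0.2, -0.3, 0.05, -0.003, 0, -0.007, 0.7], [0.2, -0.3, 0.05, -0.003, 0, -0.007, 0.7], [0.3, -0.45, 0.15, -0.003, 0, -0.007, 0.7], [0.452, -0.693, 0.4, -0.003, 0, -0.007, 0.7], [0.452, -0.693, 0.663, -0.003, 0, -0.007, 0.7], [0.452, -0.693, 0.663, -0.003, 0, -0.007, 0.7], [0.452, -0.693, 0.663, -0.003, 0, -0.007, 0.7], [0.452, -0.693, 0.663, -0.003, 0, -0.007, 0.7], [0.452, -0.693, 0.663, -0.003, 0, -0.007, 0.7], [0.452, -0.693, 0.663, -0.003, 0, -0.007, 0.7], [0.452, -0.693, 0.663, -0.003, 0, -0.007, 0.7], [0.452, -0.693, 0.663, -0.003, 0, -0.007, 0.7]]])

```text
time_s: 12.75
tool_pos: [0.4207, -0.2969, 0.1021]
tool_rot: [-179.9, -0.1, -179.8]
force: [0.5, 0.1, -0.3]
grip_width: 0.0608
grasp_force: 0.0
```

```bash
cat > fl.py <<'E'
from h import *
for i in range(2):
    c=cam('wrist');W=cloud(c)
    near=np.hypot(W[...,0]-.4175,W[...,1]+.2975)<.04
    for n,a,b,z in (('disc',.003,.03,.006),('hub',.014,.03,.018)):
        m=near&(W[...,2]>a)&(W[...,2]<b)
        cs,_=cv2.findContours(m.astype(np.uint8),cv2.RETR_EXTERNAL,cv2.CHAIN_APPROX_NONE); k=max(cs,key=len)[:,0]
        # only outermost pixel rays at plane z
        print(n,m.sum(),circ(px2plane(c,k,z)),W[m].mean(0).round(4))
o=get_obs();print(o['tool_pos'].round(4),o['tool_rot'].round(2),o['qpos'].round(1))
go([.4175,-.2975,.008],ax([0,0,-1],[0,1,0]))
E
python3 fl.py
```

```text
disc 1908 (array([ 0.41715964, -0.29780241]), np.float64(0.021242399066198257)) [ 0.4155 -0.2978  0.01  ]
hub 614 (array([ 0.41703767, -0.29784136]), np.float64(0.013456665742362242)) [ 0.417  -0.2979  0.0177]
disc 1909 (array([ 0.41707383, -0.29783772]), np.float64(0.021237740770392487)) [ 0.4154 -0.2978  0.01  ]
hub 607 (array([ 0.4170481, -0.2977331]), np.float64(0.013386524772132624)) [ 0.417  -0.2976  0.0177]
[ 0.4207 -0.2969  0.1019] [-1.7993e+02 -8.0000e-02 -1.7983e+02] [ 26.2   7.5   6.4 110.8  -0.8  61.8 123.1]
row [ 0.0102 -0.0015  0.3129 -0.0004 -0.0005  0.001 ] rows>= 2.3
```

Call:
servo_tool(series=[[[0.012, -0.003, 0.1, 0, 0, 0, 0.7], [0.012, -0.003, 0.2, 0, 0, 0, 0.7], [0.012, -0.003, 0.27, 0, 0, 0, 0.7], [0.012, -0.003, 0.3, 0, 0, 0, 0.7], [0.012, -0.003, 0.311, 0, 0, 0, 0.7], [0.012, -0.003, 0.311, 0, 0, 0, 0.7], [0.012, -0.003, 0.311, 0, 0, 0, 0.7], [0.012, -0.003, 0.311, 0, 0, 0, 0.7], [0.012, -0.003, 0.311, 0, 0, 0, 0.7]]])

```text
time_s: 13.6
tool_pos: [0.4154, -0.2988, 0.0077]
tool_rot: [-180.0, -0.2, -180.0]
force: [0.2, 0.5, -0.0]
grip_width: 0.0608
grasp_force: 0.0
```

Call:
servo_tool(series=[[[-0.005, 0.003, -0.002, 0, 0, 0, 0.7], [-0.005, 0.003, -0.002, 0, 0, 0, 0.7], [-0.005, 0.003, -0.002, 0, 0, 0, 0.7], [-0.005, 0.003, -0.002, 0, 0, 0, 0.7]]])

```text
time_s: 13.93
tool_pos: [0.416, -0.2974, 0.007]
tool_rot: [180.0, -0.3, -180.0]
force: [0.1, -0.1, 0.2]
grip_width: 0.0607
grasp_force: 0.0
```

Call:
servo_tool(series=[[[0, 0, 0, 0, 0, 0, 0.2], [0, 0, 0, 0, 0, 0, 0.2], [0, 0, 0, 0, 0, 0, 0.2], [0, 0, 0, 0, 0, 0, 0.2], [0, 0, 0, 0, 0, 0, 0.2], [0, 0, 0, 0, 0, 0, 0.2], [0, 0, 0, 0, 0, 0, 0.2], [0, 0, 0, 0, 0, 0, 0.2]]], grip_force=35)

```text
time_s: 14.6
tool_pos: [0.4158, -0.2974, 0.0069]
tool_rot: [180.0, -0.3, -180.0]
force: [-0.0, 0.1, -0.9]
grip_width: 0.0268
grasp_force: 35.0
```

```bash
python3 -c "
from h import *
o=get_obs();print(o['tool_pos'].round(4),o['tool_rot'].round(2),o['grip_width'],o['grasp_force'])
go([.56,-.09,.30],ax([0,0,-1],F[:,1]))"
```

```text
[ 0.4158 -0.2974  0.0069] [ 179.97   -0.31 -179.97] 0.026839398829760268 34.99975472688675
row [-4.757e-01  6.915e-01 -9.794e-01  1.000e-04 -1.700e-03  1.610e-02] rows>= 9.3
```

Call:
servo_tool(series=[[[0, 0, -0.2, 0, 0, 0, 0.2], [0, 0, -0.4, 0, 0, 0, 0.2], [0, 0, -0.6, 0, 0, 0, 0.2], [0, 0, -0.8, 0, 0, 0, 0.2], [-0.1, 0.1, -0.98, 0, 0, 0.016, 0.2], [-0.3, 0.4, -0.98, 0, 0, 0.016, 0.2], [-0.476, 0.69, -0.98, 0, 0, 0.016, 0.2], [-0.476, 0.69, -0.98, 0, 0, 0.016, 0.2], [-0.476, 0.69, -0.98, 0, 0, 0.016, 0.2], [-0.476, 0.69, -0.98, 0, 0, 0.016, 0.2], [-0.476, 0.69, -0.98, 0, 0, 0.016, 0.2], [-0.476, 0.69, -0.98, 0, 0, 0.016, 0.2]]])

```text
time_s: 15.6
tool_pos: [0.564, -0.0809, 0.3019]
tool_rot: [179.7, -0.1, 177.8]
force: [-0.0, 2.3, -0.6]
grip_width: 0.027
grasp_force: 35.0
```

```bash
python3 - <<'E'
from h import *
c=cam('wrist');c=cam('wrist');st();W=cloud(c);Rt,p=tool();T=(W-p)@Rt*1000
m=(np.abs(T[...,1])<24)&(T[...,2]>-14)&(T[...,2]<12)&(np.hypot(T[...,0],T[...,1])<30)
P=T[m];print(len(P),np.percentile(P,[1,50,99],axis=0).round(1))
d=P[(P[:,2]>-3)&(P[:,2]<9)];r=d[d[:,0]>0]
if len(d)>10: print('disc',len(d),d[:,0].max(),np.percentile(d[:,1],[1,99]),circ(r[np.hypot(r[:,0],r[:,1])>18]))
at(-1.3,0,85);at(-1.3,0,75)
E
```

```text
in seat axes mm [ 99.4   3.8 150.2] rotvec err deg (tool) [-0.15 30.3  -0.33] q [11.   7.3 -5.4 87.7  0.6 85.3 93.1] F [ 1.  -0.7 -1.2] t 15.7 w 0.027130590422214853
2541 [[ -7.2 -16.3 -13.3]
 [  8.8   4.1  -2.6]
 [ 18.   22.7   3.4]]
disc 1287 18.822603383580233 [-13.37802791  21.76585183] (array([0.76230764, 3.55271165]), np.float64(17.6144165238527))
row [ 0.1802 -0.0118  0.3572  0.0008 -0.1683  0.0018] rows>= 4.2
row [ 0.1634 -0.0119  0.3859  0.0008 -0.1683  0.0018] rows>= 4.2
```

Call:
servo_tool(series=[[[0.03, 0, 0.1, 0, -0.04, 0, 0.2], [0.08, 0, 0.2, 0, -0.08, 0, 0.2], [0.12, -0.01, 0.28, 0, -0.12, 0, 0.2], [0.16, -0.012, 0.33, 0, -0.168, 0.002, 0.2], [0.163, -0.012, 0.37, 0, -0.168, 0.002, 0.2], [0.163, -0.012, 0.386, 0, -0.168, 0.002, 0.2], [0.163, -0.012, 0.386, 0, -0.168, 0.002, 0.2], [0.163, -0.012, 0.386, 0, -0.168, 0.002, 0.2], [0.163, -0.012, 0.386, 0, -0.168, 0.002, 0.2], [0.163, -0.012, 0.386, 0, -0.168, 0.002, 0.2], [0.163, -0.012, 0.386, 0, -0.168, 0.002, 0.2], [0.163, -0.012, 0.386, 0, -0.168, 0.002, 0.2]]])

```text
time_s: 16.7
tool_pos: [0.5116, -0.0912, 0.1863]
tool_rot: [179.9, 30.0, 176.8]
force: [-0.1, -0.2, -0.1]
grip_width: 0.0268
grasp_force: 35.0
```

```bash
python3 - <<'E'
from h import *
c=cam('wrist');c=cam('wrist');st();Rt,p=tool()
im=cv2.resize(c['frame'][180:300,240:400],(800,600),interpolation=cv2.INTER_CUBIC)[:,:,::-1].copy()
a=np.linspace(0,2*np.pi,120)
for r,z,col in [(.022,.001,(0,0,255)),(.014,-.011,(0,255,0))]:
    X=p+np.c_[-.0013+r*np.cos(a),r*np.sin(a),0*a+z]@Rt.T
    for x,y in proj(c,X): cv2.circle(im,(int((x-240+.5)*5),int((y-180+.5)*5)),1,col,-1)
cv2.imwrite('pics/w6.png',im); at(-1.3,0,20)
E
```

```text
in seat axes mm [-1.2 -2.7 75.7] rotvec err deg (tool) [0.05 0.03 0.29] q [ 18.7 -17.2  -7.7 129.   -9.8  38.6 103.6] F [-0.6 -0.4 -1.5] t 16.8 w 0.026764649955157267
row [ 0.0002  0.0092  0.1858 -0.0003 -0.0002 -0.0016] rows>= 1.3
```

View pics/w6.png

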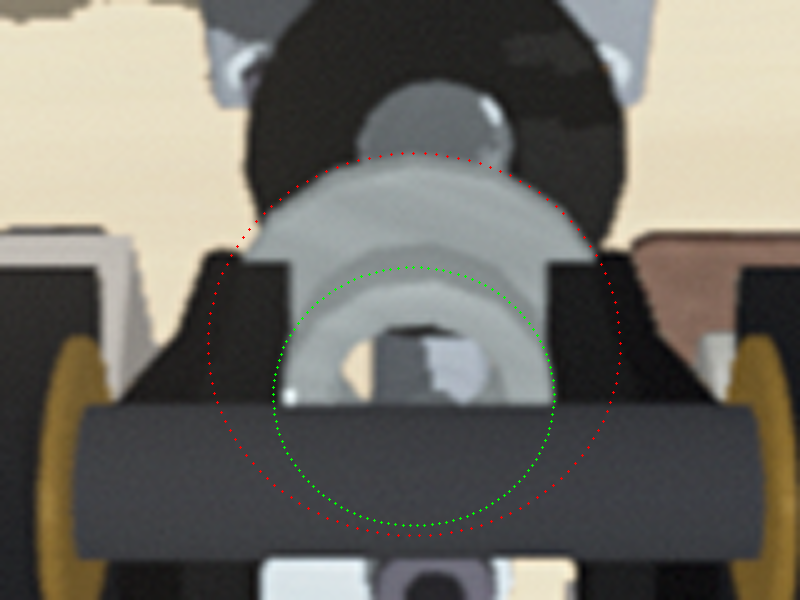

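The overlay shows the flange about 0.8 mm lower in the picture than predicted (tool −x). I correct for this and the 2.5 mm y offset, then descend part way.

Call:
servo_tool(series=[[[0.002, 0.008, 0, 0, 0, -0.0016, 0.2], [0.002, 0.008, 0, 0, 0, -0.0016, 0.2], [0.002, 0.008, 0, 0, 0, -0.0016, 0.2], [0.002, 0.008, 0.02, 0, 0, -0.0016, 0.2], [0.002, 0.008, 0.03, 0, 0, -0.0016, 0.2], [0.002, 0.008, 0.03, 0, 0, -0.0016, 0.2]]])

```text
time_s: 17.3
tool_pos: [0.5142, -0.0892, 0.1754]
tool_rot: [-180.0, 29.8, 177.1]
force: [0.6, -0.8, -0.1]
grip_width: 0.0264
grasp_force: 35.0
```

```bash
python3 -c "
from h import *
st(); at(-1.8,-.3,20)"
```

```text
in seat axes mm [-3.5 -0.5 65.5] rotvec err deg (tool) [0.05 0.17 0.05] q [ 19.6 -16.1  -9.  129.4 -10.1  37.3 103.8] F [ 0.6 -0.8 -0.1] t 17.3 w 0.026398043201656472
row [-0.0062  0.0009  0.1518 -0.0003 -0.001  -0.0003] rows>= 1.1
```

Call:
servo_tool(series=[[[-0.006, 0.001, 0, 0, -0.001, 0, 0.2], [-0.006, 0.001, 0, 0, -0.001, 0, 0.2], [-0.006, 0.001, 0.01, 0, -0.001, 0, 0.2], [-0.006, 0.001, 0.02, 0, -0.001, 0, 0.2], [-0.006, 0.001, 0.03, 0, -0.001, 0, 0.2], [-0.006, 0.001, 0.04, 0, -0.001, 0, 0.2], [-0.006, 0.001, 0.05, 0, -0.001, 0, 0.2], [-0.006, 0.001, 0.06, 0, -0.001, 0, 0.2], [-0.006, 0.001, 0.06, 0, -0.001, 0, 0.2]]])

```text
time_s: 18.05
tool_pos: [0.5249, -0.0894, 0.161]
tool_rot: [-180.0, 30.0, 177.1]
force: [-0.8, 0.5, -1.0]
grip_width: 0.0268
grasp_force: 35.0
```

```bash
python3 -c "
from h import *
st(); at(-1.8,-.3,20)"
```

```text
in seat axes mm [-1.4 -0.2 47.7] rotvec err deg (tool) [ 0.05 -0.04  0.04] q [ 19.5 -13.7  -9.4 129.5  -9.9  34.6 103.5] F [-0.8  0.5 -1. ] t 18.05 w 0.026768312235297465
row [ 0.0014 -0.0004  0.0925 -0.0003  0.0002 -0.0002] rows>= 0.7
```

Call:
servo_tool(series=[[[0, 0, 0.01, 0, 0, 0, 0.2], [0, 0, 0.02, 0, 0, 0, 0.2], [-0.001, 0, 0.03, 0, 0, 0, 0.2], [-0.001, 0, 0.04, 0, 0, 0, 0.2], [-0.002, 0, 0.05, 0, 0, 0, 0.2], [-0.002, 0, 0.06, 0, 0, 0, 0.2], [-0.003, 0, 0.07, 0, 0, 0, 0.2], [-0.003, 0, 0.08, 0, 0, 0, 0.2], [-0.003, 0, 0.085, 0, 0, 0, 0.2], [-0.003, 0, 0.09, 0, 0, 0, 0.2], [-0.003, 0, 0.094, 0, 0, 0, 0.2], [-0.003, 0, 0.094, 0, 0, 0, 0.2]]])

```text
time_s: 19.05
tool_pos: [0.5397, -0.0903, 0.1374]
tool_rot: [-180.0, 30.0, 177.1]
force: [-1.5, -1.1, -3.4]
grip_width: 0.0266
grasp_force: 35.0
```

```bash
python3 -c "
from h import *
st(); at(-1.8,-.3,20)"
```

```text
in seat axes mm [-0.4 -0.4 19.9] rotvec err deg (tool) [ 0.06 -0.05  0.05] q [ 19.4  -9.9 -10.  129.4  -9.4  30.7 103.1] F [-1.5 -1.1 -3.4] t 19.05 w 0.026636711539267912
row [ 0.0045  0.0002 -0.0004 -0.0004  0.0003 -0.0003] rows>= 0.0
```

Nearly home; I press gently to confirm.

Call:
servo_tool(series=[[[0.003, 0, 0.003, 0, 0, 0, 0.2], [0.003, 0, 0.006, 0, 0, 0, 0.2], [0.003, 0, 0.008, 0, 0, 0, 0.2], [0.003, 0, 0.008, 0, 0, 0, 0.2]]])

```text
time_s: 19.38
tool_pos: [0.54, -0.0904, 0.1369]
tool_rot: [-180.0, 30.1, 177.1]
force: [-17.3, 1.0, 14.4]
grip_width: 0.027
grasp_force: 35.0
```

```bash
python3 -c "
from h import *
st()"
```

```text
in seat axes mm [-0.4 -0.4 19.3] rotvec err deg (tool) [ 0.07 -0.09  0.04] q [ 19.4  -9.8 -10.  129.5  -9.4  30.6 103.1] F [-17.3   1.   14.4] t 19.3833 w 0.027034727474158752
```

The flange is home (21 N axial reaction at the expected depth). I release and retract.

Call:
servo_tool(series=[[[0, 0, -0.006, 0, 0, 0, 0.5], [0, 0, -0.006, 0, 0, 0, 0.5], [0, 0, -0.006, 0, 0, 0, 0.5], [0, 0, -0.006, 0, 0, 0, 0.5], [0, 0, -0.05, 0, 0, 0, 0.5], [0, 0, -0.1, 0, 0, 0, 0.5], [0, 0, -0.15, 0, 0, 0, 0.5], [-0.03, 0, -0.19, 0, 0.02, 0, 0.5], [-0.06, 0, -0.22, 0, 0.05, 0, 0.5], [-0.1, 0, -0.25, 0, 0.083, 0, 0.5], [-0.1, 0, -0.25, 0, 0.083, 0, 0.5], [-0.1, 0, -0.25, 0, 0.083, 0, 0.5]]])

```text
time_s: 20.38
tool_pos: [0.5312, -0.0895, 0.2162]
tool_rot: [-180.0, 15.3, 177.1]
force: [-0.8, -0.8, -1.2]
grip_width: 0.0433
grasp_force: 0.0
```

```bash
cat >> h.py <<'E'
RP=RT@R.from_euler('y',15,degrees=True).as_matrix()
def atp(x,y,z): go(S+F@(np.array([x,y,z])/1000.),RP)
E
python3 - <<'E'
from h import *
c=cam('wrist');c=cam('wrist');st();W=cloud(c);L=(W-S)@F*1000
r=np.hypot(L[...,0],L[...,1])
for n,a,b,lo,hi in(('hub top',25,38,9,14),('disc',14,22,15,22),('wheel',9,16,23,28)):
    m=(r>lo)&(r<hi)&(L[...,2]>a)&(L[...,2]<b);P=L[m]
    if len(P)>20:print(n,len(P),np.median(P,0).round(2),np.linalg.lstsq(np.c_[P[:,:2],np.ones(len(P))],P[:,2],rcond=None)[0].round(3))
d=np.hypot(L[...,0]-50,L[...,1])
m=(L[...,2]>60)&(L[...,2]<72)&(d>55)&(d<95)&(L[...,1]<-30)
P=L[m];print('pin',len(P),np.median(P,0).round(1),P.min(0).round(1),P.max(0).round(1))
atp(40,-74,90)
E
```

```text
in seat axes mm [27.7 -0.2 92. ] rotvec err deg (tool) [ 0.04 14.9   0.06] q [ 20.9  -6.2 -12.3 112.4  -3.2  58.6  96.8] F [-1.   0.1  0.4] t 20.4833 w 0.043226449477977213
hub top 510 [-3.02  0.24 30.73] [ 1.000e-03 -3.000e-03  3.067e+01]
disc 1131 [-2.61  0.23 18.83] [-1.1000e-02  1.0000e-03  1.8752e+01]
wheel 1006 [-4.96  2.12 12.77] [-7.0000e-03  3.0000e-03  1.2745e+01]
  return _methods._mean(a, axis=axis, dtype=dtype,
  ret = um.true_divide(
Traceback (most recent call last):
ValueError: zero-size array to reduction operation minimum which has no identity
```

```bash
python3 - <<'E'
from h import *
atp(38,-74.5,90)
E
```

```text
row [-3.510e-02 -2.478e-01 -2.100e-03 -2.000e-04  5.000e-04 -3.000e-04] rows>= 1.8
```

Call:
servo_tool(series=[[[-0.035, -0.248, -0.002, 0, 0, 0, 0.5], [-0.035, -0.248, -0.002, 0, 0, 0, 0.5], [-0.035, -0.248, -0.002, 0, 0, 0, 0.5], [-0.035, -0.248, -0.002, 0, 0, 0, 0.5], [-0.035, -0.248, -0.002, 0, 0, 0, 0.5], [-0.035, -0.248, -0.002, 0, 0, 0, 0.5], [-0.035, -0.248, -0.002, 0, 0, 0, 0.5]]])

```text
time_s: 21.07
tool_pos: [0.5346, -0.163, 0.2185]
tool_rot: [-180.0, 15.2, 177.2]
force: [0.5, -0.2, 0.1]
grip_width: 0.0438
grasp_force: 0.0
```

```bash
python3 - <<'E'
from h import *
c=cam('wrist');c=cam('wrist');st()
im=cv2.resize(c['frame'][160:300,220:400],(720,560),interpolation=cv2.INTER_CUBIC)[:,:,::-1].copy()
a=np.linspace(0,2*np.pi,60)
for z,col in((66,(0,0,255)),(38,(0,255,0))):
  for x,y in proj(c,S+(np.c_[42+5*np.cos(a),-74.5+5*np.sin(a),0*a+z]/1000)@F.T): cv2.circle(im,(int((x-219.5)*4),int((y-159.5)*4)),1,col,-1)
cv2.imwrite('pics/w7.png',im)
atp(38,-74.5,46)
E
```

```text
in seat axes mm [ 39.2 -73.6  90.9] rotvec err deg (tool) [ 0.03 14.83 -0.04] q [ 24.3  -3.1  -7.4 109.2  -4.6  59.2 105.9] F [-0.2 -0.4  0. ] t 21.1667 w 0.04401009121143727
row [-0.0344 -0.0029  0.1456 -0.0002  0.001   0.0002] rows>= 1.1
```

View pics/w7.png

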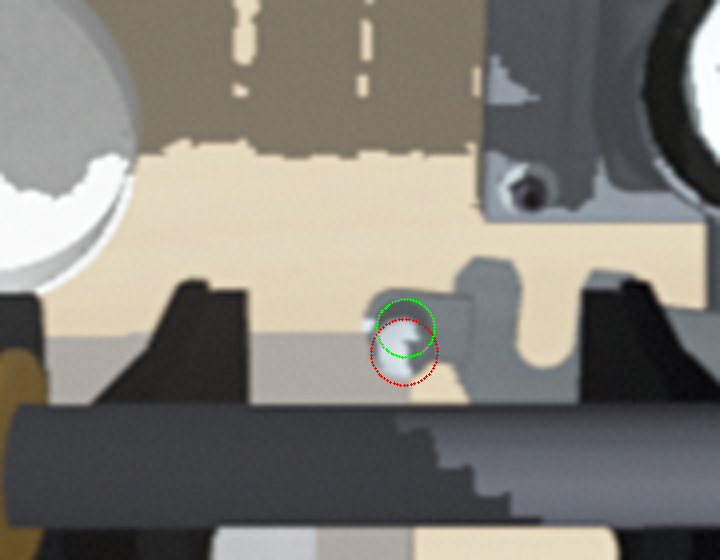

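The view shows the pin's end at (404,350), right on the prediction and between the fingers. I descend and grip.

Call:
servo_tool(series=[[[-0.034, -0.003, 0.05, 0, 0, 0, 0.5], [-0.034, -0.003, 0.09, 0, 0, 0, 0.5], [-0.034, -0.003, 0.12, 0, 0, 0, 0.5], [-0.034, -0.003, 0.14, 0, 0, 0, 0.5], [-0.034, -0.003, 0.14, 0, 0, 0, 0.5], [-0.034, -0.003, 0.14, 0, 0, 0, 0.05], [-0.034, -0.003, 0.14, 0, 0, 0, 0.05], [-0.034, -0.003, 0.14, 0, 0, 0, 0.05], [-0.034, -0.003, 0.14, 0, 0, 0, 0.05], [-0.034, -0.003, 0.14, 0, 0, 0, 0.05], [-0.034, -0.003, 0.14, 0, 0, 0, 0.05], [-0.034, -0.003, 0.14, 0, 0, 0, 0.05]]], grip_force=10)

```text
time_s: 22.17
tool_pos: [0.5558, -0.1664, 0.1811]
tool_rot: [-180.0, 15.2, 177.1]
force: [-0.8, 1.2, 1.0]
grip_width: 0.0094
grasp_force: 10.0
```

```bash
cat > arc.py <<'E'
from h import *
st(); Rt,p=tool(); t=(p-S)@F*1000
import sys
th0,x0,y0=float(sys.argv[1]),float(sys.argv[2]),float(sys.argv[3])
for th in map(float,sys.argv[4:]):
    d=np.array([75*(np.cos(th0)-np.cos(th)),75*(np.sin(th0)-np.sin(th)),0]); tgt=np.array([x0,y0,t[2]])+d
    print(th,tgt.round(1),(Rt.T@F@(tgt-t)/300).round(4))
E
python3 arc.py 1.463 37.5 -74.5 1.35 1.2 1.05 0.9 0.75
```

```text
in seat axes mm [ 38.6 -75.5  47.8] rotvec err deg (tool) [ 0.05 14.82  0.05] q [ 23.9   1.   -7.7 109.6  -4.   54.7 105.1] F [-0.8  1.2  1. ] t 22.1667 w 0.009376513781581707
1.35 [ 29.1 -73.1  47.8] [0.0306 0.0078 0.0081]
1.2 [ 18.4 -69.8  47.8] [0.0653 0.0187 0.0172]
1.05 [  8.3 -65.   47.8] [0.098  0.0349 0.0259]
0.9 [ -1.1 -58.7  47.8] [0.128  0.0559 0.0338]
0.75 [ -9.3 -51.1  47.8] [0.1546 0.0813 0.0408]
```

Call:
servo_tool(series=[[[0.015, 0.003, 0.004, 0, 0, 0, 0.05], [0.031, 0.008, 0.008, 0, 0, 0, 0.05], [0.048, 0.013, 0.013, 0, 0, 0, 0.05], [0.065, 0.019, 0.017, 0, 0, 0, 0.05], [0.082, 0.026, 0.022, 0, 0, 0, 0.05], [0.098, 0.035, 0.026, 0, 0, 0, 0.05], [0.113, 0.045, 0.03, 0, 0, 0, 0.05], [0.128, 0.056, 0.034, 0, 0, 0, 0.05], [0.142, 0.068, 0.037, 0, 0, 0, 0.05], [0.155, 0.081, 0.041, 0, 0, 0, 0.05], [0.155, 0.081, 0.041, 0, 0, 0, 0.05], [0.155, 0.081, 0.041, 0, 0, 0, 0.05]]])

```text
time_s: 23.17
tool_pos: [0.5131, -0.1397, 0.1555]
tool_rot: [-180.0, 14.9, 177.1]
force: [-5.7, -2.9, 2.9]
grip_width: 0.0098
grasp_force: 10.0
```

```bash
python3 arc.py 1.463 37.5 -74.5 0.6 .45 .3 .15 0 -.03
```

```text
in seat axes mm [-12.2 -51.   47.6] rotvec err deg (tool) [ 0.05 15.07  0.04] q [ 23.4  -3.6  -8.7 117.1  -4.5  51.9 104.1] F [-5.7 -2.9  2.9] t 23.1667 w 0.009820279608113769
0.6 [-16.3 -42.3  47.6] [0.0133 0.029  0.0035]
0.45 [-22.  -32.6  47.6] [0.0314 0.0614 0.0084]
0.3 [-26.1 -22.1  47.6] [0.0447 0.0963 0.0119]
0.15 [-28.6 -11.1  47.6] [0.0528 0.1328 0.0141]
0.0 [-29.4   0.1  47.6] [0.0555 0.1702 0.0148]
-0.03 [-29.4   2.3  47.6] [0.0554 0.1777 0.0148]
```

Call:
servo_tool(series=[[[0.012, 0.014, 0.003, 0, 0, 0, 0.05], [0.019, 0.029, 0.004, 0, 0, 0, 0.05], [0.029, 0.045, 0.006, 0, 0, 0, 0.05], [0.037, 0.061, 0.008, 0, 0, 0, 0.05], [0.044, 0.079, 0.01, 0, 0, 0, 0.05], [0.05, 0.096, 0.012, 0, 0, 0, 0.05], [0.054, 0.114, 0.013, 0, 0, 0, 0.05], [0.058, 0.133, 0.014, 0, 0, 0, 0.05], [0.06, 0.152, 0.015, 0, 0, 0, 0.05], [0.061, 0.17, 0.015, 0, 0, 0, 0.05], [0.061, 0.174, 0.015, 0, 0, 0, 0.05], [0.061, 0.174, 0.015, 0, 0, 0, 0.05]]])

```text
time_s: 24.17
tool_pos: [0.5014, -0.0887, 0.1475]
tool_rot: [-179.8, 15.2, 177.1]
force: [-2.0, -7.8, -4.1]
grip_width: 0.0094
grasp_force: 10.0
```

```bash
python3 arc.py 1.463 37.5 -74.5 0 -.03
```

```text
in seat axes mm [-28.5  -0.6  47.8] rotvec err deg (tool) [ 0.22 14.82  0.02] q [ 21.   -6.4 -12.3 120.6  -3.4  50.6  97.4] F [-2.  -7.8 -4.1] t 24.1667 w 0.009408245038312448
0.0 [-29.4   0.1  47.8] [0.0029 0.0023 0.0008]
-0.03 [-29.4   2.3  47.8] [0.0028 0.0098 0.0007]
```

The stop is reached (−8 N in y). I release, back off and check.

Call:
servo_tool(series=[[[0, -0.002, 0, 0, 0, 0, 0.35], [0, -0.002, 0, 0, 0, 0, 0.35], [0, -0.002, 0, 0, 0, 0, 0.35], [0, -0.002, 0, 0, 0, 0, 0.35], [0, -0.002, -0.05, 0, 0, 0, 0.35], [0, -0.002, -0.12, 0, 0, 0, 0.35], [0, -0.002, -0.2, 0, 0, 0, 0.35], [-0.1, -0.002, -0.3, 0, 0.08, 0, 0.35], [-0.2, -0.002, -0.4, 0, 0.08, 0, 0.35], [-0.2, -0.002, -0.4, 0, 0.08, 0, 0.35], [-0.2, -0.002, -0.4, 0, 0.08, 0, 0.35], [-0.2, -0.002, -0.4, 0, 0.08, 0, 0.35]]])

```text
time_s: 25.17
tool_pos: [0.5292, -0.0882, 0.2792]
tool_rot: [180.0, 0.8, 177.1]
force: [-0.5, 0.2, 0.1]
grip_width: 0.0304
grasp_force: 0.0
```

```bash
python3 - <<'E'
from h import *
c=cam('wrist');c=cam('wrist');st();W=cloud(c);L=(W-S)@F*1000
r=np.hypot(L[...,0],L[...,1])
for n,a,b,lo,hi in(('disc',14,22,15,22),('wheel',9,16,23,28)):
    m=(r>lo)&(r<hi)&(L[...,2]>a)&(L[...,2]<b);P=L[m]
    if len(P)>20:print(n,len(P),np.median(P,0).round(2))
m=(L[...,2]>60)&(L[...,2]<70)&(np.hypot(L[...,0]+25,L[...,1])<25)
P=L[m]; print('pin',len(P),P.mean(0) if len(P) else '')
t=cam('top');L=(cloud(t)-S)@F*1000
m=(L[...,2]>50)&(L[...,2]<75)&(np.hypot(L[...,0]+25,L[...,1])<30);P=L[m];print('top pin',len(P),P.mean(0) if len(P) else '')
cv2.imwrite('pics/w8.png',np.ascontiguousarray(cv2.resize(c['frame'][80:240,220:420],(800,600))[:,:,::-1]))
E
```

```text
in seat axes mm [ 59.    0.8 148.1] rotvec err deg (tool) [ 0.03 29.3   0.04] q [ 20.    3.1 -13.8  94.8   0.7  81.5  93.2] F [ 0.  -0.1  0. ] t 25.2667 w 0.03050849742515072
disc 352 [ 4.09 13.76 18.75]
wheel 497 [ 0.73  9.84 12.8 ]
pin 117 [-24.36591606  -0.11411933  65.11926403]
top pin 0
```

View pics/w8.png

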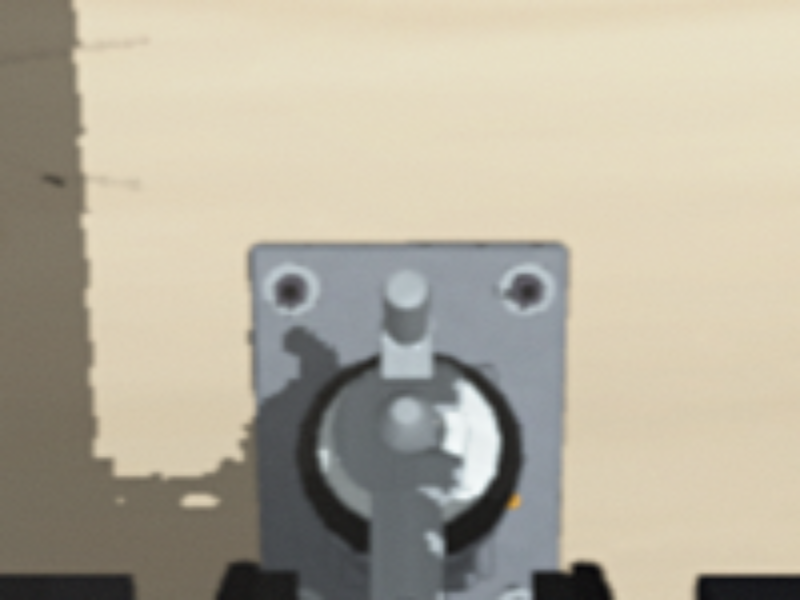

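The washer is home: its arm straddles the neck at (407,425) with the pin in line at (407,290), measured at (−24.4, −0.1) mm against the ideal (−25, 0). Wheel and flange are still seated and the gripper is clear, so I hand in.

```bash
python3 -c "
from cell import env
print(env.sign_off())"
```

```text
the job is handed in; nothing more can be done
None
```

I mounted the wheel and the flange fully home, swung the C-washer in to its stop and handed the job in at about 25 s; my last camera check agreed, but hand-in returned no verdict.

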